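# Lock the safety cap on the full jug before welding

## Task

First pull the loose dust plug out of the full jug's open neck and stand it upright on its stub inside the steel tray. Then take the push-down-and-turn safety cap off the smaller, empty jug (press it down firmly, turn it counter-clockwise, lift; never force it round unpressed), and put it on the full jug: press down, turn it clockwise to its stop and let it spring up so that it is locked with its handle bar in line with the jug's long side. Do not shift the other things on the bench.

Things in the scene. Friction and masses are not known exactly. Their poses are not given: they have to be found in the camera images.
- full: The full jug: the larger white one, fixed in a bolted steel frame 25 mm high. Origin on the bench under its neck's axis; x along its long side. Body from x = -52 to +113 mm, 58 mm to each side, its flat shoulder 110 mm up; across the +x end a carrying loop, 14 mm thick, rises 23 mm above the shoulder. At the start its neck holds only the loose plug.
- empty: The empty jug: the smaller white one, fixed in a bolted steel frame 25 mm high. Origin on the bench under its neck's axis; x along its long side. Body from x = -48 to +97 mm, 50 mm to each side, its flat shoulder 85 mm up; the same neck and carrying loop as the full jug. At the start the safety cap is locked on it.
- full_neck (a point): Point on the full jug's neck axis at shoulder level; axes as the jug. Both necks: 42 mm dia, 28 mm high, with hooked ledges at the +x and -x sides reaching 30 mm from the axis. A sprung steel sleeve, 36 mm dia, bore 29 mm, stands out to 43 mm above the shoulder, and can be pressed 13 mm down; it pushes the cap up.
- empty_neck (a point): Point on the empty jug's neck axis at shoulder level; axes as the jug. Neck as on the full jug. Sleeve's upward force on the cap: 5 N when free, 7 N with the cap locked, 12 N when the cap's lugs just pass under the teeth, 16 N fully down. Forcing the cap round without pressing it (turned 15 to 34 degrees from locked while less than 4.5 mm below locked height, on either jug), or with over 120 N, counts as damage.
- cap_bar (a point): Dark grey plastic safety cap, 120 g: ribbed skirt 72 mm dia with a flat top, on it a handle bar 50 long (x) x 14 thick (y) x 28 mm high. Point: centre of the bar, 14 mm above the flat top, 44 mm above the skirt's lower edge. Two lugs sit inside the skirt under the bar's ends. Locked: point 59 mm above the shoulder, bar along the jug's x (either end first), 4 degrees of play. Loose on the sleeve: 62 mm.
- cap: Same cap, origin at the centre of the skirt's lower edge. Release: press down 8 to 9 mm (6 is too little, 10.5 the bottom), turn 70 degrees counter-clockwise from above while pressed, let it rise, lift (free at 50 to 135 degrees from locked). Lock: lower it at that angle, within 2 mm of the axis, press to 8 to 9 mm below locked height, turn clockwise to the locked direction, let it rise.
- plug_bar (a point): Dark grey plastic dust plug, 45 g, loose on the full jug's sleeve: a bar 36 long (x) x 12 thick (y) x 26 mm high on a flange 46 mm dia x 6 mm; below it a stub 24 mm dia, 12 mm long, hangs in the bore. Point: centre of the bar, 13 mm above the flange's top, 31 mm above the stub's end. It just lifts out, and stands on its stub on a flat floor.
- tray: Fixed low open steel tray, 150 x 150 mm outside, walls 30 mm high and 3 mm thick, floor 3 mm thick. Origin: centre of its underside, on the bench. Empty at the start.
- spray_mid (a point): Bystander, to be left alone: aluminium aerosol can, 56 dia x 185 mm high, standing upright. Point: its centre, half-way up.
- jar_mid (a point): Bystander, to be left alone: screw-lid jar, 72 dia x 75 mm high, standing upright. Point: its centre, half-way up.
- pipe_mid (a point): Bystander, to be left alone: steel pipe offcut, 68 dia x 200 mm high, standing upright. Point: its centre, half-way up.
- flange_mid (a point): Bystander, to be left alone: steel flanged hub, 80 dia x 60 mm high, standing upright. Point: its centre, half-way up.
- brush_grip (a point): Bystander, to be left alone: hand brush with a wooden handle lying on the bench, 170 mm long, under 45 mm high. Point: middle of its handle; x runs along it.
Not all that is in view belongs to the job. Leave any brown look-alike of the part that bears plug_bar alone.

How it is judged (in metres and radians):
On the way, in this order (a step that is already met when the one before it is completed fails the run):
1. the plug stands upright in the tray, let go (x of plug_bar in the frame of tray between -0.062 and 0.062 m and y of plug_bar in the frame of tray between -0.062 and 0.062 m and z of plug_bar in the frame of tray between 0.026 and 0.042 m and angle between plug_bar's own z axis and vertical below 0.25 rad and contact force between the fingers and plug below 0.1 N), for 0.2 s.
2. the safety cap is off the empty jug (lifted clear of its neck) (z of cap_bar in the frame of empty_neck above 0.09 m), for 0.1 s.
At the end, for the whole second after the job is handed in: Plug upright (0.25 rad) in the tray, bar centre within 62 mm of the tray's centre along each side. Cap locked on the full jug: centre within 3 mm of the neck axis, 56 to 61 mm above the shoulder, upright (0.1 rad), bar within 0.17 rad of the jug's long side. Both released, at rest (x of plug_bar in the frame of tray between -0.062 and 0.062 m and y of plug_bar in the frame of tray between -0.062 and 0.062 m and z of plug_bar in the frame of tray between 0.026 and 0.042 m and angle between plug_bar's own z axis and vertical below 0.25 rad and horizontal distance between cap_bar and full_neck below 0.003 m and z of cap_bar in the frame of full_neck between 0.056 and 0.061 m and angle between cap_bar's own z axis and vertical below 0.1 rad and angle between the x axis of cap_bar and the x axis of full_neck, either way round below 0.17 rad and linear speed of each of cap, plug below 0.01 m/s); the robot touches nothing.
It fails at once if one of the bystanders is shifted by more than 30 mm (distance of any of spray_mid, jar_mid, pipe_mid, flange_mid, brush_grip from where it was at the start of the episode above 0.03 m).
It fails at once if the cap is forced round past its teeth without being pressed down ((horizontal distance between cap_bar and empty_neck below 0.008 m and z of cap_bar in the frame of empty_neck between 0.0545 and 0.062 m and angle between the x axis of cap_bar and the x axis of empty_neck, either way round between 0.25 and 0.6 rad) or (horizontal distance between cap_bar and full_neck below 0.008 m and z of cap_bar in the frame of full_neck between 0.0545 and 0.062 m and angle between the x axis of cap_bar and the x axis of full_neck, either way round between 0.25 and 0.6 rad)).
It fails at once if the cap and the empty jug are forced against each other with more than 120 N (contact force between cap and empty above 120 N).
It also fails if it takes over 62 s, if anything falls off the work surface, if the arm or the gripper's body presses on something with over 40 N, if the wrist force passes 120 N, or if a joint passes its speed limit or range.

## Robot

A 6-joint arm with a two-finger parallel gripper is mounted at the origin on the work surface. World frame = base frame: x ahead of the robot, y to its left, z up, the work surface at z = 0. Lengths are in m, angles in degrees, forces in N, time in s.
With the tool pointing down it reaches from about 0.35 to 0.875 m from the base axis. Payload 4.2 kg.
Tool frame: the origin (TCP) lies at the very end of the fingers, on their centre line; the grasp point (between the pads) lies 19 mm behind it; z points along the fingers, x is the direction in which the jaws open and shut, and the axes are right-handed (so a half turn about z gives the same grasp; the last joint's range is limited). The gripper opens to 87 mm and grips with 3 to 60 N. Pads are 19 mm wide; open, the fingers measure 117 mm over their backs; the gripper's body (75 mm by 190 mm) begins 51 mm behind the grasp point.
Start: joints at [-50.672, 22.042, 0.453, 0, -68.411, -14.817], TCP at [0.259, -0.569, 0.223] pointing down, gripper open.
Joint ranges: [-179.83, 179.83], [-69.29, 118.12], [-61.27, 80.66], [-181.25, 117.63], [-171.15, -9.14], [-177.46, 177.46]. Speed limits (degrees/s): [159.86, 159.86, 180, 180, 180, 180].

## Interface

Orientations are given as a 3x3 rotation matrix whose columns are the frame's x, y, z axes.
In Python, from station import sense, capture, finish_job gives the robot as it stands.
- The arm moves only by the shell command python3 -m crank 'ROWS' [OPENING]. ROWS is JSON, a list of rows, each a list of 4 numbers: the shift along the tool's x, y, z in m, then the turn about the tool's z in rad. A call has 1 to 5 rows; each row shifts and turns the commanded pose from where the row before left it, along the tool's axes as they then stand; what a row does not reach is not made up. A row lasts 1/12 s, in which the tool goes at most 41.7 mm and 7.16 degrees, less where a joint would pass 70% of its speed; a pose out of reach is approached as far as the arm can. A call with a gripper value outside its range is refused whole. OPENING is the finger opening in m, from 0 to 0.087, set as the call begins (- or left out, the last holds). The fingers move at their own pace and stop on an object; the grip force is fixed at half the most. Time passes only in rows, so rows that do not move let the fingers close. It gives the time, the measured TCP pose, the force and the opening at its end, in the units of the state.
- sense(): the state, without advancing time (a new reading comes with each control period).
- capture(name): name is "scene" or "top"; returns a dict with "pixels" (400x640x3 uint8, red, green, blue), "depth" (400x640 float32, m along the optical axis (not along the pixel's ray), 0 where there is no reading), "fx", "fy", "cx", "cy" (pixels), "world_from_camera" (4x4, takes a point from camera to world coordinates). Camera axes: x right, y down, z forward; pixel columns grow to the right and rows downward; lengths in m; the calibration is good to about 2 mm. A picture is of the moment at which its call begins.
- finish_job(): hands the job in, once; it reports no verdict.
The state is a dict: "time_s": time; "joints": joint angles; "joint_velocities": joint speeds; "effort": joint torques, N m; "tcp_pos": TCP position; "ee_rot": TCP orientation; "wrist_force": force on the tool from outside, world axes, zero at the start; "moment": the same for the moment, N m; "gripper_width": opening from 0.0 (shut) to 1.0 (fully open).
Only numpy, scipy, OpenCV 4.12 (cv2) and the standard library are available. Lean on these libraries where they do the work, as an engineer would, in place of code of your own. Each camera call takes 0.05 s, during which the arm holds its last target.

## Working session

There is one attempt and no reset: what is moved stays moved. The work goes in short steps, Python scripts to look and compute and a shell command to move; the robot and the scene stay as the last step left them, time stands still between calls to the robot, and variables do not carry over. Pictures are saved under pics/ and viewed, and the job is handed in when it is done.

```bash
ls; mkdir -p pics; python3 - <<'E'
from station import sense,capture
import cv2,numpy as np
print(sense())
for n in("scene","top"):
    c=capture(n); cv2.imwrite(f"pics/{n}0.png",c["pixels"][:,:,::-1]); np.savez(f"{n}0.npz",**c)
    print(n,c["fx"],c["cx"],c["cy"],c["world_from_camera"])
E
```

```text
pics
{'time_s': 0.0, 'joints': array([-5.06734152e+01,  2.20883159e+01,  3.80171173e-01, -2.80986221e-02,
       -6.84087763e+01, -1.48152356e+01]), 'joint_velocities': array([-0.03272772, -0.00278911,  0.03387222,  0.03629668,  0.01633256,
       -0.08530995]), 'effort': array([ 2.08616293e-04, -3.90668142e+01,  1.87411362e+01,  4.21991721e+00,
        1.08966592e-02, -1.98080729e-04]), 'tcp_pos': array([ 0.25905499, -0.56813729,  0.22149032]), 'ee_rot': array([[-4.14707868e-01,  9.09954120e-01, -9.40478821e-04],
       [ 9.09952207e-01,  4.14708926e-01,  1.86749560e-03],
       [ 2.08936028e-03, -8.13256597e-05, -9.99997814e-01]]), 'wrist_force': array([-0.89071153, -0.0977065 , -0.26933106]), 'moment': array([ 0.06722871, -0.03254341,  0.03424058]), 'gripper_width': 0.9997413215092653}
scene 480.42120742489124 314.8005822127535 193.83409506913202 [[ 0.80144533  0.35142861 -0.4839249   1.17476333]
 [ 0.59769368 -0.4420148   0.66886858 -0.8807283 ]
 [ 0.02115759 -0.82530046 -0.56429735  0.82267885]
 [ 0.          0.          0.          1.        ]]
top 419.4036420884393 316.1992239514646 193.72847697349738 [[ 0.00555225 -0.99420316  0.10737432  0.45173548]
 [-0.99993705 -0.00447287  0.01029073 -0.06775039]
 [-0.00975081 -0.10742469 -0.99416541  1.13980568]
 [ 0.          0.          0.          1.        ]]
```

View pics/scene0.png

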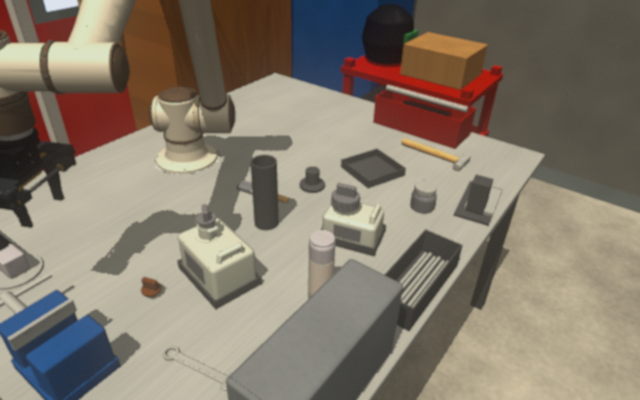

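View pics/top0.png

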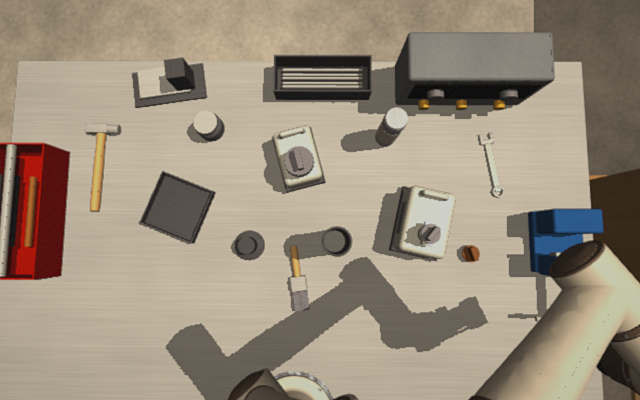

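In the top view the plug could be confused with two things. The dark grey bar on the full jug is at (430,233), and the brown look-alike lies at (471,254). The flanged hub at (248,244) is a bystander. The safety cap is at (298,162) on the smaller jug and the tray is at (177,207). I choose (430,233) and will check it in a close crop.

```bash
cat > h.py <<'E'
import numpy as np,cv2
from station import sense,capture
def W(c,u,v,z=None,d=None):
    T=np.array(c["world_from_camera"]); r=np.array([(u-float(c["cx"]))/float(c["fx"]),(v-float(c["cy"]))/float(c["fy"]),1.])
    o=T[:3,3]; w=T[:3,:3]@r
    if d is None: d=(z-o[2])/w[2]
    return o+d*w
def cloud(c):
    v,u=np.mgrid[0:400,0:640]; d=c["depth"]; T=c["world_from_camera"]
    P=np.stack([(u-c["cx"])/c["fx"]*d,(v-c["cy"])/c["fy"]*d,d],-1)
    P=P@T[:3,:3].T+T[:3,3]; P[d==0]=np.nan; return P
def P(c,p):
    T=np.array(c["world_from_camera"]); q=T[:3,:3].T@(np.array(p)-T[:3,3]); return q[0]/q[2]*c["fx"]+c["cx"],q[1]/q[2]*c["fy"]+c["cy"]
E
python3 - <<'E'
import numpy as np,cv2
from h import *
c=dict(np.load("top0.npz")); im=c["pixels"][:,:,::-1]
a=cv2.resize(im[175:270,380:490],(660,570),interpolation=cv2.INTER_CUBIC); cv2.imwrite("pics/full.png",a)
a=cv2.resize(im[115:200,260:340],(640,680-80),interpolation=cv2.INTER_CUBIC); 
a=cv2.resize(im[115:200,260:340],None,fx=7,fy=7,interpolation=cv2.INTER_CUBIC); cv2.imwrite("pics/empty.png",a)
Q=cloud(c)
def rep(n,u0,u1,v0,v1,z0,z1):
    q=Q[v0:v1,u0:u1].reshape(-1,3); q=q[(q[:,2]>z0)&(q[:,2]<z1)]
    h=q[:,:2].astype(np.float32)
    r=cv2.minAreaRect(h*1000); print(n,len(q),"mean",q.mean(0).round(4),"medz",np.median(q[:,2]).round(4),"rect",r)
rep("plug bar",410,450,215,255,.170,.195)
rep("plug flange",410,450,215,255,.148,.166)
rep("full shoulder",385,460,180,270,.104,.116)
rep("full loop",385,470,180,220,.124,.14)
rep("cap bar",270,330,140,190,.148,.17)
rep("cap top",270,330,140,190,.122,.14)
rep("empty shoulder",260,335,110,200,.079,.091)
rep("empty loop",265,335,110,145,.100,.115)
rep("tray wall",130,225,160,250,.02,.04)
rep("tray floor",130,225,160,250,.0015,.01)
for n,b in dict(spray=(375,415,100,150),jar=(190,228,105,145),pipe=(315,355,220,262),flange=(228,268,225,262),brush=(280,312,240,315),loose=(455,485,240,268)).items(): rep(n,*b,.012,.3)
E
```

```text
plug bar 106 mean [ 0.4666 -0.3226  0.1839] medz 0.1852 rect ((466.8277893066406, -324.0674133300781), (12.206117630004883, 36.37727355957031), 51.27037811279297)
plug flange 200 mean [ 0.4669 -0.3211  0.1597] medz 0.1595 rect ((466.4593811035156, -323.5009460449219), (45.45087432861328, 43.261207580566406), 31.735483169555664)
full shoulder 2318 mean [ 0.4961 -0.3279  0.11  ] medz 0.1101 rect ((496.11468505859375, -329.8690185546875), (112.3186264038086, 162.64559936523438), 77.30477905273438)
full loop 142 mean [ 0.5609 -0.3445  0.1317] medz 0.1317 rect ((561.1839599609375, -345.6678771972656), (61.49309158325195, 13.383406639099121), 76.56034088134766)
cap bar 125 mean [ 0.6424 -0.0143  0.158 ] medz 0.1579 rect ((643.3508911132812, -14.087812423706055), (50.54297637939453, 13.838994979858398), 15.385120391845703)
cap top 568 mean [ 0.6415 -0.0145  0.1305] medz 0.1306 rect ((642.865478515625, -13.575740814208984), (71.28643035888672, 72.09442901611328), 88.790771484375)
empty shoulder 1080 mean [ 0.6681 -0.0073  0.0845] medz 0.0845 rect ((667.3027954101562, -7.8607025146484375), (1
[... 780 characters left out ...]
03198242188), (66.61750793457031, 67.48738098144531), 13.653828620910645)
pipe 367 mean [ 0.4475 -0.112   0.1598] medz 0.1979 rect ((447.7799072265625, -104.97547149658203), (65.77763366699219, 66.23292541503906), 45.18675231933594)
flange 611 mean [0.4358 0.1188 0.0337] medz 0.0175 rect ((435.686279296875, 121.86611938476562), (76.31681060791016, 76.74518585205078), 45.60431671142578)
brush 738 mean [ 0.3356 -0.0103  0.0189] medz 0.0189 rect ((350.1251220703125, -7.618446350097656), (169.13543701171875, 41.924800872802734), 9.13680648803711)
loose 243 mean [ 0.4174 -0.4618  0.0277] medz 0.0213 rect ((417.3131408691406, -465.009765625), (42.0419921875, 44.64769744873047), 0.5118159651756287)
```

View pics/full.png

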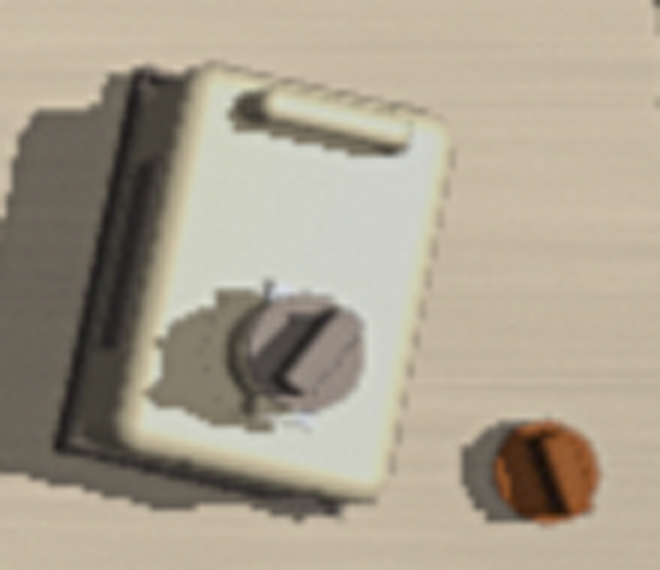

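View pics/empty.png

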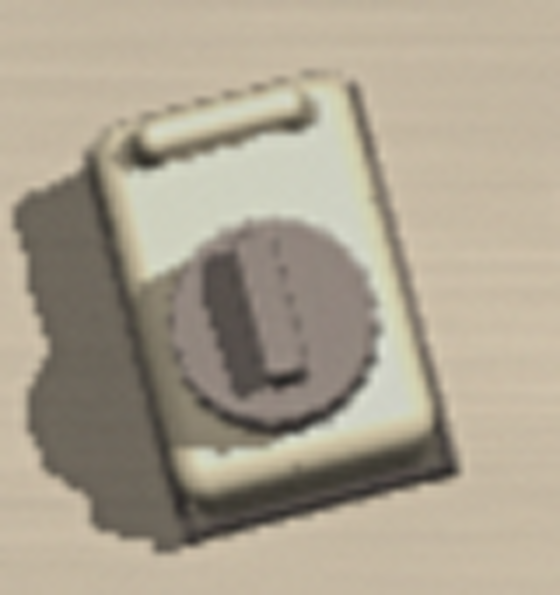

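The crop confirms the choice. The grey plug bar sits on the big jug (crop 310,350), and the brown copy lies loose at (548,470). Heights and sizes match the description: bar top at 0.185, shoulder at 0.110, cap bar 50x14 with its top at 0.158. Next I turn the tool square to the plug bar.

```bash
cat > go.py <<'E'
# prints remaining motion in tool axes to a target x y z [angle of tool x, deg]
import sys,numpy as np
from station import sense
s=sense(); R=s["ee_rot"]; p=s["tcp_pos"]; a=np.degrees(np.arctan2(R[1,0],R[0,0]))
t=np.array(list(map(float,sys.argv[1:4])))
at=float(sys.argv[4]) if len(sys.argv)>4 else a
print("t",round(s["time_s"],2),"p",p.round(4),"ang",round(a,2),"F",s["wrist_force"].round(1),"w",round(s["gripper_width"]*.087,4),"j6",round(s["joints"][5],1))
print("turn",round(np.radians((a-at+180)%360-180),4))
for n,b in(("now",a),("after turn",at)):
    c,q=np.cos(np.radians(b)),np.sin(np.radians(b)); d=t-p
    print(n,"shift x %.4f y %.4f z %.4f"%(d[0]*c+d[1]*q,d[0]*q-d[1]*c,-d[2]))
E
python3 -m crank '[[0,0,-0.01,0.122],[0,0,-0.01,0.122],[0,0,0,0.122],[0,0,0,0.122],[0,0,0,0.122]]' 0.087
python3 -m crank '[[0,0,0,0.122],[0,0,0,0.122],[0,0,0,0.122],[0,0,0,0.122],[0,0,0,0]]'
python3 go.py 0.4667 -0.3235 0.162 51.3
```

```text
time_s: 0.52
tcp_pos: [0.2592, -0.5684, 0.2422]
ee_rot: [[0.187, 0.982, -0.0], [0.982, -0.187, 0.001], [0.001, -0.0, -1.0]]
wrist_force: [0.1, -0.9, -0.8]
gripper_width: 1.003
time_s: 0.93
tcp_pos: [0.2592, -0.5683, 0.2419]
ee_rot: [[0.623, 0.782, -0.001], [0.782, -0.623, 0.001], [0.001, -0.001, -1.0]]
wrist_force: [0.0, -1.6, 0.1]
gripper_width: 0.999
t 0.93 p [ 0.2592 -0.5683  0.2419] ang 51.47 F [ 0.  -1.6  0.1] w 0.0869 j6 -77.8
turn 0.003
now shift x 0.3208 y 0.0098 z 0.0799
after turn shift x 0.3208 y 0.0089 z 0.0799
```

```bash

python3 -m crank '[[0.032,0.001,0,0.003],[0.032,0.001,0,0],[0.032,0.001,0,0],[0.032,0.001,0,0],[0.032,0.001,0,0]]'
python3 -m crank '[[0.032,0.001,0,0],[0.032,0.001,0,0],[0.032,0.001,0,0],[0.032,0.001,0,0],[0.032,0.001,0,0]]'
python3 -m crank '[[0,0,0,0],[0,0,0,0]]' 0.05
python3 go.py 0.4667 -0.3235 0.162 51.3
python3 - <<'E'
from h import *
c=capture("top"); cv2.imwrite("pics/p1.png",cv2.resize(c["pixels"][150:290,350:510,::-1],None,fx=4,fy=4))
E
```

```text
time_s: 1.35
tcp_pos: [0.3635, -0.4453, 0.2423]
ee_rot: [[0.621, 0.784, -0.0], [0.784, -0.621, 0.0], [0.0, -0.001, -1.0]]
wrist_force: [0.4, -1.1, 0.6]
gripper_width: 1.001
time_s: 1.77
tcp_pos: [0.4672, -0.3232, 0.2424]
ee_rot: [[0.621, 0.784, -0.0], [0.784, -0.621, 0.0], [-0.0, -0.0, -1.0]]
wrist_force: [0.6, 0.5, 0.0]
gripper_width: 1.001
time_s: 1.93
tcp_pos: [0.4673, -0.3233, 0.2422]
ee_rot: [[0.619, 0.785, -0.001], [0.785, -0.619, 0.0], [-0.0, -0.001, -1.0]]
wrist_force: [-0.2, -0.6, 0.3]
gripper_width: 0.916
t 1.93 p [ 0.4673 -0.3233  0.2422] ang 51.75 F [-0.2 -0.6  0.3] w 0.0797 j6 -109.9
turn 0.0078
now shift x -0.0005 y -0.0004 z 0.0802
after turn shift x -0.0005 y -0.0004 z 0.0802
```

View pics/p1.png

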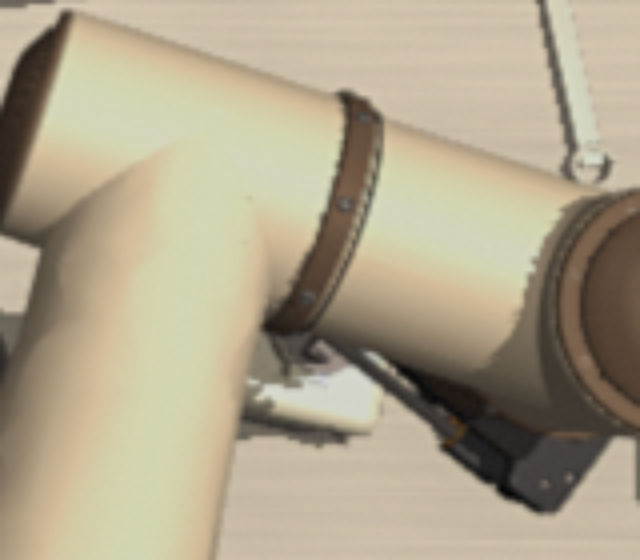

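The top view is blocked by the arm: the wrist and gripper body are at about (530,430) in the crop. I'll use the scene camera as I descend.

```bash

python3 -m crank '[[0,0,0.015,0],[0,0,0.015,0.007],[0,0,0.015,0],[0,0,0,0]]' 0.05
python3 - <<'E'
from h import *
c=capture("scene"); print(sense()["joints"].round(1)); cv2.imwrite("pics/p2.png",cv2.resize(c["pixels"][150:310,130:290,::-1],None,fx=4,fy=3.7)[:600])
E
```

```text
time_s: 2.32
tcp_pos: [0.4638, -0.3246, 0.1943]
ee_rot: [[0.63, 0.777, -0.006], [0.777, -0.63, 0.003], [-0.001, -0.007, -1.0]]
wrist_force: [-0.7, -0.8, -0.1]
gripper_width: 0.614
[ -18.6   17.7  -10.    -0.   -62.5 -110.4]
```

View pics/p2.png

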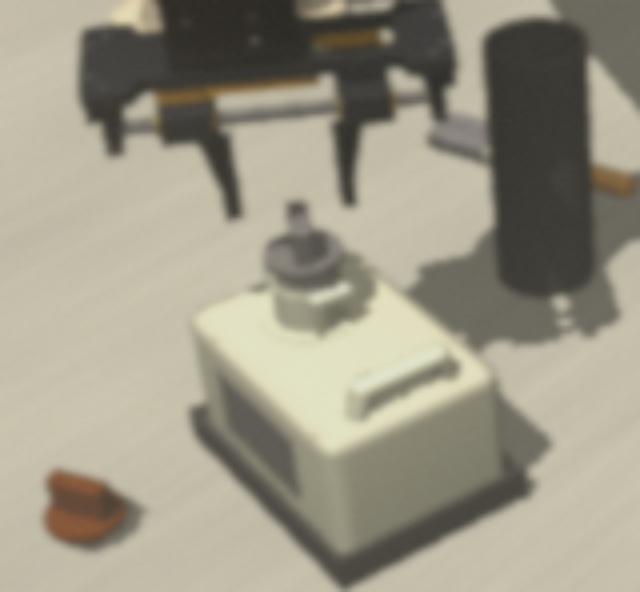

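```bash
python3 go.py 0.4667 -0.3235 0.162 51.3
```

```text
t 2.37 p [ 0.4648 -0.3252  0.1961] ang 50.99 F [-0.5 -0.4  0.4] w 0.052 j6 -110.4
turn -0.0055
now shift x 0.0025 y 0.0005 z 0.0341
after turn shift x 0.0025 y 0.0005 z 0.0341
```

```bash

python3 -m crank '[[0,0,0,0],[0,0,0.008,0],[0,0,0.008,0],[0,0,0.008,0],[0,0,0,0]]' 0.04; python3 go.py 0.4667 -0.3235 0.162 51.3
```

```text
time_s: 2.78
tcp_pos: [0.4654, -0.3241, 0.1714]
ee_rot: [[0.629, 0.777, -0.003], [0.777, -0.629, 0.002], [-0.001, -0.004, -1.0]]
wrist_force: [-1.2, 0.6, -0.2]
gripper_width: 0.46
t 2.78 p [ 0.4654 -0.3241  0.1714] ang 51.0 F [-1.2  0.6 -0.2] w 0.04 j6 -110.5
turn -0.0052
now shift x 0.0012 y 0.0007 z 0.0094
after turn shift x 0.0012 y 0.0007 z 0.0094
```

```bash

python3 -m crank '[[0.001,0,0.004,0],[0,0,0.004,0],[0,0,0,0],[0,0,0,0]]'; python3 go.py 0.4667 -0.3235 0.162 51.3;python3 -m crank '[[0,0,0,0],[0,0,0,0],[0,0,0,0],[0,0,0,0],[0,0,0,0]]' 0.0;python3 -m crank '[[0,0,0,0],[0,0,0,0],[0,0,0,0]]'; python3 go.py 0.4667 -0.3235 0.162 51.3
```

```text
time_s: 3.12
tcp_pos: [0.4672, -0.3238, 0.1654]
ee_rot: [[0.629, 0.778, -0.0], [0.778, -0.629, 0.0], [-0.0, -0.0, -1.0]]
wrist_force: [0.3, 0.8, -0.5]
gripper_width: 0.461
t 3.12 p [ 0.4672 -0.3238  0.1654] ang 51.04 F [ 0.3  0.8 -0.5] w 0.0401 j6 -110.6
turn -0.0045
now shift x -0.0001 y -0.0006 z 0.0034
after turn shift x -0.0001 y -0.0006 z 0.0034
time_s: 3.53
tcp_pos: [0.4672, -0.3239, 0.1657]
ee_rot: [[0.629, 0.777, 0.0], [0.777, -0.629, -0.0], [0.0, 0.0, -1.0]]
wrist_force: [-0.0, 0.2, -0.0]
gripper_width: 0.164
time_s: 3.78
tcp_pos: [0.4672, -0.3239, 0.1657]
ee_rot: [[0.629, 0.777, 0.0], [0.777, -0.629, -0.0], [0.0, 0.0, -1.0]]
wrist_force: [-0.3, 0.6, 0.8]
gripper_width: 0.134
t 3.78 p [ 0.4672 -0.3239  0.1657] ang 51.03 F [-0.3  0.6  0.8] w 0.0117 j6 -110.6
turn -0.0048
now shift x -0.0000 y -0.0007 z 0.0037
after turn shift x -0.0000 y -0.0007 z 0.0037
```

The plug is gripped (width 11.7 mm). I lift it straight up.

```bash

python3 -m crank '[[0,0,-0.008,0],[0,0,-0.01,0],[0,0,-0.015,0],[0,0,-0.02,0],[0,0,-0.025,0]]';python3 -m crank '[[0,0,-0.03,0],[0,0,-0.01,0],[0,0,0,0],[0,0,0,0]]'; python3 go.py 0.5365 0.3155 0.29 85
python3 - <<'E'
from h import *
c=capture("scene"); cv2.imwrite("pics/p3.png",cv2.resize(c["pixels"][100:300,110:310,::-1],None,fx=3,fy=3))
E
```

```text
time_s: 4.2
tcp_pos: [0.4665, -0.3236, 0.2441]
ee_rot: [[0.629, 0.777, -0.002], [0.777, -0.629, 0.001], [-0.001, -0.002, -1.0]]
wrist_force: [0.1, -0.3, 0.2]
gripper_width: 0.136
time_s: 4.53
tcp_pos: [0.4671, -0.3236, 0.2838]
ee_rot: [[0.629, 0.777, 0.001], [0.777, -0.629, 0.0], [0.001, 0.001, -1.0]]
wrist_force: [-0.7, -0.7, -2.4]
gripper_width: 0.135
t 4.53 p [ 0.4671 -0.3236  0.2838] ang 51.01 F [-0.7 -0.7 -2.4] w 0.0118 j6 -110.6
turn -0.5932
now shift x 0.5404 y -0.3481 z -0.0062
after turn shift x 0.6427 y 0.0134 z -0.0062
```

View pics/p3.png

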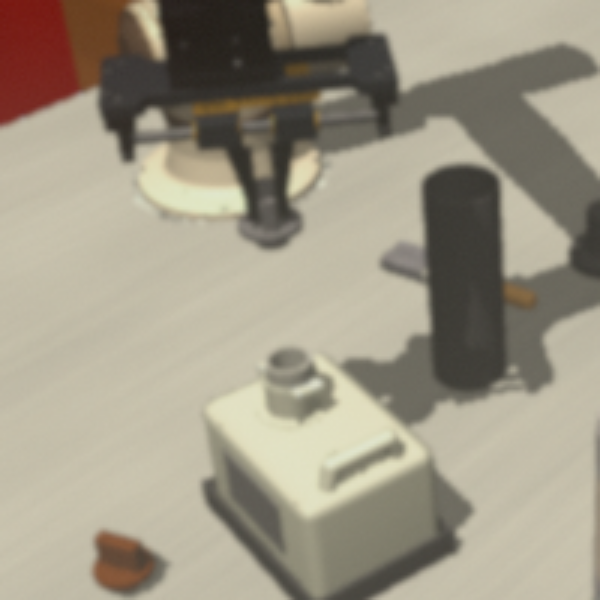

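The plug is out and hangs straight in the fingers at (268,225), and the open sleeve shows at (290,358). I turn and carry it to the tray.

```bash

python3 -m crank '[[0,0,0,-0.1186],[0,0,0,-0.1186],[0,0,0,-0.1186],[0,0,0,-0.1186],[0,0,0,-0.1186]]'
python3 -m crank '[[0.02,0.0007,0,0],[0.036,0.0007,0,0],[0.036,0.0007,0,0],[0.036,0.0007,0,0],[0.036,0.0007,0,0]]'
python3 -m crank '[[0.036,0.0007,0,0],[0.036,0.0007,0,0],[0.036,0.0007,0,0],[0.036,0.0007,0,0],[0.036,0.0007,0,0]]'
python3 -m crank '[[0.036,0.0007,0,0],[0.036,0.0007,0,0],[0.036,0.0007,0,0],[0.036,0.0007,0,0],[0.036,0.0007,0,0]]'
python3 -m crank '[[0.036,0.0007,0,0],[0.036,0.0007,0,0],[0.02,0.0007,0,0],[0.01,0,0,0],[0,0,0,0]]'; python3 go.py 0.5365 0.3155 0.0277 85
```

```text
time_s: 5.0
tcp_pos: [0.4663, -0.3234, 0.2812]
ee_rot: [[0.081, 0.997, -0.004], [0.997, -0.081, 0.002], [0.002, -0.004, -1.0]]
wrist_force: [-0.4, 0.5, -0.3]
gripper_width: 0.135
time_s: 5.42
tcp_pos: [0.4838, -0.1592, 0.2814]
ee_rot: [[0.088, 0.996, -0.004], [0.996, -0.088, 0.001], [0.0, -0.004, -1.0]]
wrist_force: [0.1, 0.7, -0.1]
gripper_width: 0.132
time_s: 5.83
tcp_pos: [0.503, 0.0198, 0.2817]
ee_rot: [[0.087, 0.996, -0.004], [0.996, -0.087, -0.001], [-0.001, -0.004, -1.0]]
wrist_force: [1.9, 0.9, -1.5]
gripper_width: 0.134
time_s: 6.25
tcp_pos: [0.5222, 0.1986, 0.2814]
ee_rot: [[0.087, 0.996, -0.004], [0.996, -0.087, -0.002], [-0.002, -0.003, -1.0]]
wrist_force: [1.0, 0.1, -0.9]
gripper_width: 0.136
time_s: 6.67
tcp_pos: [0.5336, 0.3001, 0.2808]
ee_rot: [[0.085, 0.996, -0.003], [0.996, -0.085, -0.003], [-0.003, -0.003, -1.0]]
wrist_force: [0.2, -0.8, -1.1]
gripper_width: 0.134
t 6.67 p [0.5336 0.3001 0.2808] ang 85.12 F [ 0.2 -0.8 -1.1] w 0.0116 j6 -139.3
turn 0.0021
now shift x 0.0156 y 0.0016 z 0.2531
after turn shift x 0.0156 y 0.0015 z 0.2531
```

```bash

python3 -m crank '[[0.005,0,0.02,0],[0.01,0.001,0.036,0],[0,0,0.036,0],[0,0,0.036,0],[0,0,0.036,0]]'
python3 -m crank '[[0,0,0.03,0],[0,0,0.02,0],[0,0,0.01,0],[0,0,0,0],[0,0,0,0]]'; python3 go.py 0.5365 0.3155 0.0277 85
```

```text
time_s: 7.08
tcp_pos: [0.536, 0.3114, 0.1179]
ee_rot: [[0.088, 0.996, -0.001], [0.996, -0.088, -0.001], [-0.001, -0.001, -1.0]]
wrist_force: [-0.2, 0.2, -1.2]
gripper_width: 0.136
time_s: 7.5
tcp_pos: [0.537, 0.3128, 0.0601]
ee_rot: [[0.088, 0.996, 0.0], [0.996, -0.088, -0.0], [-0.0, 0.0, -1.0]]
wrist_force: [-0.1, -0.0, -0.4]
gripper_width: 0.136
t 7.5 p [0.537  0.3128 0.0601] ang 84.98 F [-0.1 -0.  -0.4] w 0.0119 j6 -140.2
turn -0.0004
now shift x 0.0026 y -0.0008 z 0.0324
after turn shift x 0.0026 y -0.0008 z 0.0324
```

```bash

python3 -m crank '[[0,0,0.01,0],[0,0,0.01,0],[0,0,0.006,0],[0,0,0.004,0],[0,0,0,0]]'
python3 -m crank '[[0,0,0.001,0],[0,0,0,0]]'; python3 go.py 0.5365 0.3155 0.0277 85
```

```text
time_s: 7.92
tcp_pos: [0.536, 0.3131, 0.0285]
ee_rot: [[0.087, 0.996, -0.002], [0.996, -0.087, -0.001], [-0.001, -0.001, -1.0]]
wrist_force: [-0.0, 0.6, -0.5]
gripper_width: 0.137
time_s: 8.08
tcp_pos: [0.5367, 0.3137, 0.0286]
ee_rot: [[0.087, 0.996, 0.0], [0.996, -0.087, 0.0], [0.0, 0.0, -1.0]]
wrist_force: [-0.2, -0.4, -0.8]
gripper_width: 0.133
t 8.08 p [0.5367 0.3137 0.0286] ang 85.01 F [-0.2 -0.4 -0.8] w 0.0116 j6 -140.2
turn 0.0002
now shift x 0.0018 y -0.0004 z 0.0009
after turn shift x 0.0018 y -0.0004 z 0.0009
```

```bash

python3 -m crank '[[0,0,0.001,0],[0,0,0,0]]';python3 -m crank '[[0,0,0,0],[0,0,0,0],[0,0,0,0]]' 0.03;python3 -m crank '[[0,0,0,0],[0,0,0,0],[0,0,0,0]]'
python3 -m crank '[[0,0,-0.01,0],[0,0,-0.02,0],[0,0,-0.035,0],[0,0,-0.035,0],[0,0,-0.035,0]]'
python3 - <<'E'
from h import *
c=capture("scene"); cv2.imwrite("pics/p4.png",cv2.resize(c["pixels"][60:220,300:460,::-1],None,fx=3.5,fy=3.5))
E
python3 go.py 0.6431 -0.014 0.22 105.2
```

```text
time_s: 8.25
tcp_pos: [0.5367, 0.3136, 0.0277]
ee_rot: [[0.087, 0.996, 0.0], [0.996, -0.087, 0.0], [0.0, 0.0, -1.0]]
wrist_force: [-0.3, 0.3, -0.6]
gripper_width: 0.132
time_s: 8.5
tcp_pos: [0.5367, 0.3136, 0.0278]
ee_rot: [[0.087, 0.996, 0.0], [0.996, -0.087, 0.0], [0.0, 0.0, -1.0]]
wrist_force: [-0.2, 0.1, 0.1]
gripper_width: 0.279
time_s: 8.75
tcp_pos: [0.5366, 0.3136, 0.0276]
ee_rot: [[0.087, 0.996, 0.0], [0.996, -0.087, 0.0], [0.0, 0.0, -1.0]]
wrist_force: [-0.1, 0.8, -0.1]
gripper_width: 0.341
time_s: 9.17
tcp_pos: [0.5364, 0.3133, 0.1648]
ee_rot: [[0.087, 0.996, 0.0], [0.996, -0.087, -0.0], [-0.0, 0.0, -1.0]]
wrist_force: [0.4, 0.8, -0.5]
gripper_width: 0.343
t 9.22 p [0.5404 0.3157 0.1737] ang 85.12 F [2.1 1.1 4.8] w 0.0299 j6 -140.2
turn -0.3504
now shift x -0.3198 y 0.1304 z -0.0463
after turn shift x -0.3451 y 0.0127 z -0.0463
```

View pics/p4.png

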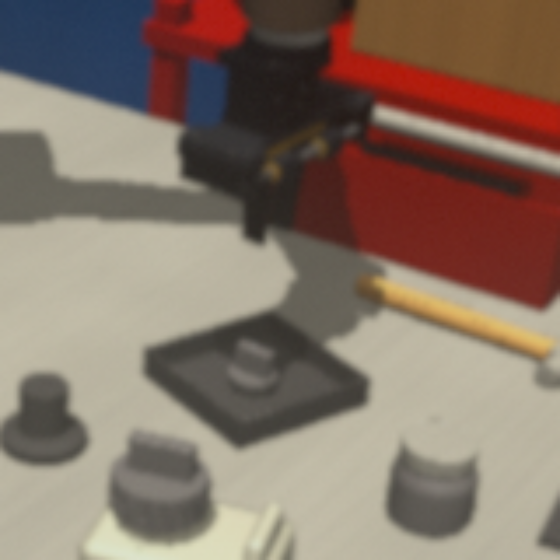

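The plug stands upright in the middle of the tray at (255,365). While the arm is clear, I take a top picture to refine both neck positions.

```bash

python3 -m crank '[[0,0,-0.03,-0.117],[0,0,-0.03,-0.117],[0,0,-0.01,-0.117],[0,0,0,0]]' 0.05
python3 - <<'E'
from h import *
c=capture("top"); np.savez("top1.npz",**c); cv2.imwrite("pics/t1.png",c["pixels"][:,:,::-1])
cv2.imwrite("pics/t1c.png",cv2.resize(c["pixels"][175:275,380:480,::-1],None,fx=6,fy=6,interpolation=cv2.INTER_CUBIC))
Q=cloud(c)
def rep(n,u0,u1,v0,v1,z0,z1):
    q=Q[v0:v1,u0:u1].reshape(-1,3); q=q[(q[:,2]>z0)&(q[:,2]<z1)]
    print(n,len(q),q.mean(0).round(4),cv2.minAreaRect((q[:,:2]*1000).astype(np.float32)),cv2.minEnclosingCircle((q[:,:2]*1000).astype(np.float32)))
rep("sleeve",405,455,205,260,.147,.16)
rep("neckrim",405,455,205,260,.133,.143)
rep("shoulder",385,465,180,270,.105,.116)
E
python3 go.py 0.6431 -0.014 0.22 105.2
```

```text
time_s: 9.55
tcp_pos: [0.538, 0.3145, 0.2374]
ee_rot: [[-0.263, 0.965, 0.007], [0.965, 0.263, 0.005], [0.003, 0.008, -1.0]]
wrist_force: [0.4, -0.3, 0.9]
gripper_width: 0.532
sleeve 87 [ 0.4671 -0.3238  0.1524] ((466.56097412109375, -324.0218505859375), (35.339683532714844, 34.273216247558594), 44.14970779418945) ((467.2453308105469, -324.62188720703125), 18.919118881225586)
neckrim 139 [ 0.4666 -0.3205  0.1387] ((467.5084533691406, -321.1469421386719), (36.38143539428711, 53.65986633300781), 76.08078002929688) ((467.58660888671875, -324.45172119140625), 29.223276138305664)
shoulder 2406 [ 0.4946 -0.3289  0.1102] ((497.05078125, -330.3333740234375), (111.35025787353516, 161.86935424804688), 76.99974060058594) ((497.6552734375, -330.66986083984375), 92.44435119628906)
t 9.6 p [0.5369 0.3139 0.2347] ang 105.0 F [-0.8 -0.1 -0.6] w 0.0477 j6 -120.2
turn -0.0035
now shift x -0.3442 y 0.0177 z 0.0147
after turn shift x -0.3443 y 0.0165 z 0.0147
```

View pics/t1c.png

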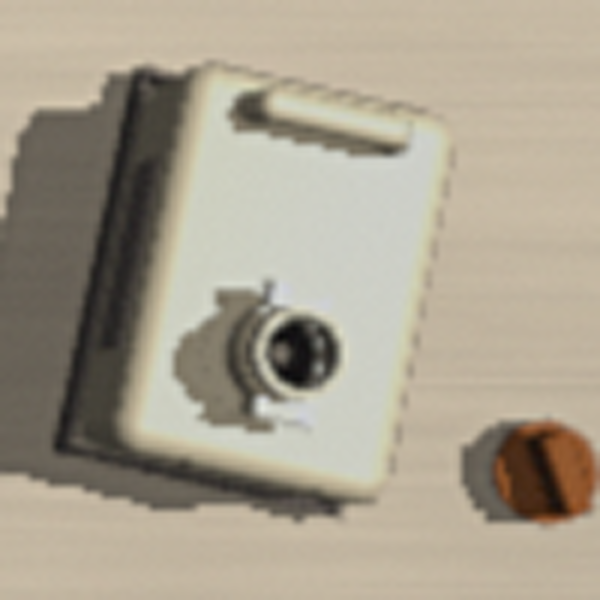

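View pics/t1.png

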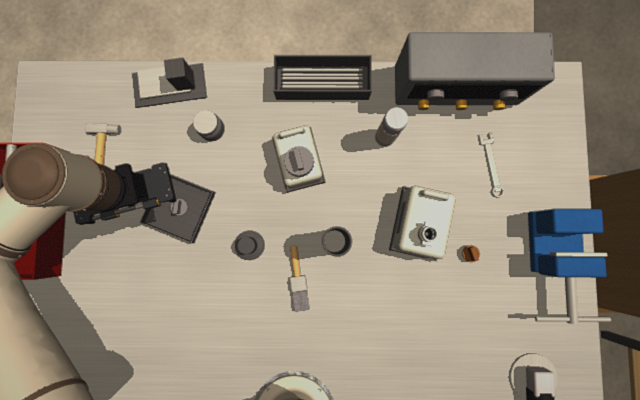

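The plug is centred in the tray at (178,207). The full jug's open sleeve is at (298,352) in the crop, which puts its centre near (0.4668, -0.3240) and the jug axis at -13°. Now I move to the cap.

```bash

python3 -m crank '[[-0.02,0.0017,0,-0.0035],[-0.034,0.0017,0,0],[-0.034,0.0017,0,0],[-0.034,0.0017,0,0],[-0.034,0.0017,0,0]]'
python3 -m crank '[[-0.034,0.0017,0,0],[-0.034,0.0017,0,0],[-0.034,0.0017,0,0],[-0.034,0.0017,0,0],[-0.034,0.0017,0,0]]'
python3 -m crank '[[-0.018,0,0,0],[0,0,0,0],[0,0,0,0]]'; python3 go.py 0.6431 -0.014 0.18 105.2
```

```text
time_s: 10.02
tcp_pos: [0.5852, 0.1637, 0.2307]
ee_rot: [[-0.262, 0.965, -0.003], [0.965, 0.262, -0.001], [-0.0, -0.003, -1.0]]
wrist_force: [0.4, -1.1, -0.9]
gripper_width: 0.573
time_s: 10.43
tcp_pos: [0.6383, 0.0019, 0.2306]
ee_rot: [[-0.261, 0.965, -0.003], [0.965, 0.261, -0.0], [0.001, -0.003, -1.0]]
wrist_force: [0.9, 0.0, 0.2]
gripper_width: 0.577
time_s: 10.68
tcp_pos: [0.643, -0.0149, 0.2306]
ee_rot: [[-0.26, 0.966, -0.004], [0.966, 0.26, -0.0], [0.001, -0.003, -1.0]]
wrist_force: [0.4, 0.8, -0.4]
gripper_width: 0.572
t 10.68 p [ 0.643  -0.0149  0.2306] ang 105.07 F [ 0.4  0.8 -0.4] w 0.0498 j6 -88.0
turn -0.0023
now shift x 0.0008 y 0.0003 z 0.0506
after turn shift x 0.0008 y 0.0003 z 0.0506
```

```bash

python3 -m crank '[[0,0,0.02,-0.002],[0.0005,0,0.02,0],[0,0,0.02,0],[0,0,0.015,0],[0,0,0.01,0]]'
python3 -m crank '[[0,0,0.005,0],[0,0,0.003,0],[0,0,0,0],[0,0,0,0]]'; python3 go.py 0.6431 -0.014 0.132 105.2
python3 - <<'E'
from h import *
c=capture("scene"); cv2.imwrite("pics/p5.png",cv2.resize(c["pixels"][120:260,280:420,::-1],None,fx=4,fy=4))
E
```

```text
time_s: 11.1
tcp_pos: [0.6419, -0.012, 0.1448]
ee_rot: [[-0.266, 0.964, -0.004], [0.964, 0.266, -0.0], [0.001, -0.004, -1.0]]
wrist_force: [-0.1, -0.5, 0.2]
gripper_width: 0.575
time_s: 11.43
tcp_pos: [0.6441, -0.013, 0.1404]
ee_rot: [[-0.266, 0.964, 0.001], [0.964, 0.266, 0.0], [-0.0, 0.001, -1.0]]
wrist_force: [-0.0, -0.0, -0.2]
gripper_width: 0.573
t 11.43 p [ 0.6441 -0.013   0.1404] ang 105.45 F [-0.  -0.  -0.2] w 0.0498 j6 -87.8
turn 0.0043
now shift x -0.0007 y -0.0013 z 0.0084
after turn shift x -0.0007 y -0.0013 z 0.0084
```

View pics/p5.png

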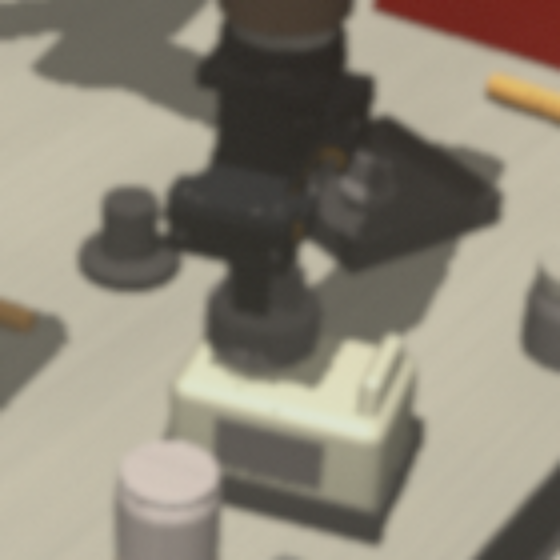

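The fingers straddle the cap's bar at (260,280).

```bash

python3 -m crank '[[-0.0007,-0.001,0.004,0],[0,0,0.004,0.003],[0,0,0,0],[0,0,0,0]]';python3 go.py 0.6431 -0.014 0.132 105.2
python3 -m crank '[[0,0,0,0],[0,0,0,0],[0,0,0,0],[0,0,0,0],[0,0,0,0]]' 0;python3 -m crank '[[0,0,0,0],[0,0,0,0],[0,0,0,0],[0,0,0,0]]'; python3 go.py 0.6431 -0.014 0.132 105.2
```

```text
time_s: 11.82
tcp_pos: [0.6426, -0.0144, 0.1313]
ee_rot: [[-0.263, 0.965, -0.001], [0.965, 0.263, -0.0], [0.0, -0.001, -1.0]]
wrist_force: [0.6, 0.1, 0.3]
gripper_width: 0.577
t 11.82 p [ 0.6426 -0.0144  0.1313] ang 105.24 F [0.6 0.1 0.3] w 0.0502 j6 -87.9
turn 0.0007
now shift x 0.0002 y 0.0006 z -0.0007
after turn shift x 0.0002 y 0.0006 z -0.0007
time_s: 12.23
tcp_pos: [0.6429, -0.0143, 0.1316]
ee_rot: [[-0.263, 0.965, 0.0], [0.965, 0.263, -0.0], [-0.0, 0.0, -1.0]]
wrist_force: [-0.6, 1.1, -0.7]
gripper_width: 0.282
time_s: 12.57
tcp_pos: [0.6428, -0.0138, 0.1316]
ee_rot: [[-0.263, 0.965, -0.0], [0.965, 0.263, 0.001], [0.001, 0.0, -1.0]]
wrist_force: [-0.9, 3.1, 1.5]
gripper_width: 0.159
t 12.57 p [ 0.6428 -0.0138  0.1316] ang 105.27 F [-0.9  3.1  1.5] w 0.0139 j6 -87.9
turn 0.0012
now shift x -0.0003 y 0.0003 z -0.0004
after turn shift x -0.0003 y 0.0003 z -0.0004
```

```bash

python3 -m crank '[[0.0005,0,0.003,0],[0,0,0.003,0],[0,0,0.002,0],[0,0,0,0],[0,0,0,0]]'; python3 go.py 0.6431 -0.014 0.1231 175.2
```

```text
time_s: 12.98
tcp_pos: [0.6429, -0.0137, 0.1259]
ee_rot: [[-0.264, 0.965, 0.001], [0.965, 0.264, -0.001], [-0.001, 0.001, -1.0]]
wrist_force: [-3.6, 2.7, 11.0]
gripper_width: 0.157
t 12.98 p [ 0.6429 -0.0137  0.1259] ang 105.31 F [-3.6  2.7 11. ] w 0.0137 j6 -87.9
turn -1.2198
now shift x -0.0003 y 0.0001 z 0.0028
after turn shift x -0.0002 y -0.0002 z 0.0028
```

```bash

python3 -m crank '[[0,0,0.002,0],[0,0,0.0015,0],[0,0,0,0],[0,0,0,0]]'; python3 go.py 0.6431 -0.014 0.1229 175.2
python3 - <<'E'
from h import *
c=capture("scene"); np.savez("s2.npz",**c); cv2.imwrite("pics/p6.png",cv2.resize(c["pixels"][150:250,300:400,::-1],None,fx=6,fy=6))
E
```

```text
time_s: 13.32
tcp_pos: [0.643, -0.0137, 0.1231]
ee_rot: [[-0.264, 0.964, 0.002], [0.964, 0.264, -0.001], [-0.001, 0.001, -1.0]]
wrist_force: [-4.9, 2.5, 12.7]
gripper_width: 0.154
t 13.32 p [ 0.643  -0.0137  0.1231] ang 105.32 F [-4.9  2.5 12.7] w 0.0134 j6 -87.9
turn -1.2196
now shift x -0.0003 y 0.0000 z 0.0002
after turn shift x -0.0001 y -0.0003 z 0.0002
```

View pics/p6.png

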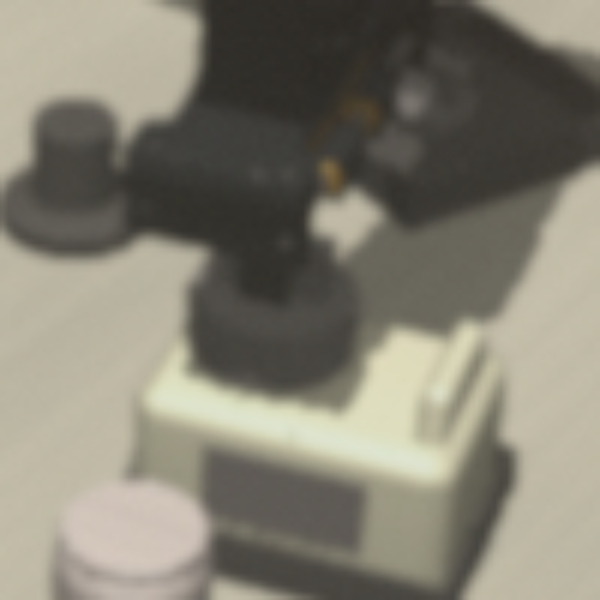

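```bash

python3 - <<'E'
from h import *
for f in("scene0.npz","s2.npz"):
    c=dict(np.load(f)); Q=cloud(c); ax=np.array([.6429,-.0138])
    r=np.hypot(Q[...,0]-ax[0],Q[...,1]-ax[1]); 
    m=(r>.022)&(r<.032)&(Q[...,2]>.11)&(Q[...,2]<.137)&(Q[...,0]>.63)
    d=(Q[...,0]-ax[0])*.965*0+0
    z=Q[m][:,2]; print(f,m.sum(),np.percentile(z,[10,25,50,75,90]).round(4), np.histogram(z,np.arange(.11,.138,.002)))
E
python3 -m crank '[[0,0,0.0004,0],[0,0,0,0]]'; python3 go.py 0.6431 -0.014 0.1229 175.2
```

```text
scene0.npz 70 [0.1295 0.1303 0.131  0.1318 0.1328] (array([ 0,  0,  0,  0,  0,  0,  0,  0,  1, 15, 39, 13,  2,  0]), array([0.11 , 0.112, 0.114, 0.116, 0.118, 0.12 , 0.122, 0.124, 0.126,
       0.128, 0.13 , 0.132, 0.134, 0.136, 0.138]))
s2.npz 86 [0.1203 0.1214 0.1226 0.1241 0.1297] (array([ 0,  0,  1,  1,  4, 27, 31, 10,  1,  3,  2,  2,  4,  0]), array([0.11 , 0.112, 0.114, 0.116, 0.118, 0.12 , 0.122, 0.124, 0.126,
       0.128, 0.13 , 0.132, 0.134, 0.136, 0.138]))
time_s: 13.53
tcp_pos: [0.643, -0.0137, 0.1228]
ee_rot: [[-0.264, 0.964, 0.002], [0.964, 0.264, -0.001], [-0.001, 0.002, -1.0]]
wrist_force: [-5.4, 2.7, 12.6]
gripper_width: 0.16
t 13.53 p [ 0.643  -0.0137  0.1228] ang 105.32 F [-5.4  2.7 12.6] w 0.0139 j6 -87.9
turn -1.2196
now shift x -0.0003 y 0.0000 z -0.0001
after turn shift x -0.0001 y -0.0003 z -0.0001
```

In the depth image the cap top dropped from 0.131 to 0.1225, about 8.5 mm. Now I turn it counter-clockwise.

```bash

python3 -m crank '[[0,0,0,-0.08],[0,0,0,-0.08],[0,0,0,-0.08],[0,0,0,-0.08]]'; python3 go.py 0.6431 -0.014 0.1229 175.2
```

```text
time_s: 13.87
tcp_pos: [0.6432, -0.0138, 0.123]
ee_rot: [[-0.558, 0.83, 0.002], [0.83, 0.558, -0.001], [-0.002, 0.002, -1.0]]
wrist_force: [-4.7, 1.9, 12.0]
gripper_width: 0.159
t 13.87 p [ 0.6432 -0.0138  0.123 ] ang 123.89 F [-4.7  1.9 12. ] w 0.0138 j6 -69.3
turn -0.8955
now shift x -0.0001 y -0.0002 z 0.0001
after turn shift x 0.0001 y -0.0002 z 0.0001
```

```bash

python3 -m crank '[[0,0,0,-0.1],[0,0,0,-0.1],[0,0,0,-0.1],[0,0,0,-0.1],[0,0,0,-0.1]]'
python3 -m crank '[[0,0,0,-0.1],[0,0,0,-0.1],[0,0,0,-0.1],[0,0,0,-0.095],[0,0,0,0]]'; python3 go.py 0.6431 -0.014 0.1316 175.2
```

```text
time_s: 14.28
tcp_pos: [0.6437, -0.0138, 0.1231]
ee_rot: [[-0.888, 0.46, 0.003], [0.46, 0.888, -0.001], [-0.003, 0.001, -1.0]]
wrist_force: [-5.1, 2.4, 13.3]
gripper_width: 0.157
time_s: 14.7
tcp_pos: [0.644, -0.0137, 0.1232]
ee_rot: [[-0.996, 0.085, 0.004], [0.085, 0.996, -0.001], [-0.004, -0.0, -1.0]]
wrist_force: [-3.6, 2.5, 12.3]
gripper_width: 0.159
t 14.7 p [ 0.644  -0.0137  0.1232] ang 175.14 F [-3.6  2.5 12.3] w 0.0138 j6 -18.1
turn -0.0011
now shift x 0.0008 y -0.0004 z -0.0084
after turn shift x 0.0008 y -0.0004 z -0.0084
```

```bash

python3 -m crank '[[0,0,-0.004,0],[0,0,-0.004,0],[0,0,-0.004,0],[0,0,-0.003,0],[0,0,0,0]]'; python3 go.py 0.6431 -0.014 0.1316 175.2
```

```text
time_s: 15.12
tcp_pos: [0.6428, -0.014, 0.1349]
ee_rot: [[-0.996, 0.09, 0.001], [0.09, 0.996, -0.0], [-0.001, -0.0, -1.0]]
wrist_force: [-0.2, -0.4, -0.8]
gripper_width: 0.156
t 15.12 p [ 0.6428 -0.014   0.1349] ang 174.86 F [-0.2 -0.4 -0.8] w 0.0136 j6 -18.3
turn -0.0059
now shift x -0.0003 y 0.0000 z 0.0033
after turn shift x -0.0003 y 0.0000 z 0.0033
```

The force dropped to zero at the loose height, so the cap is free. I lift it.

```bash

python3 -m crank '[[0,0,-0.008,0],[0,0,-0.012,0],[0,0,-0.02,0],[0,0,-0.03,0],[0,0,-0.03,0]]'
python3 -m crank '[[0,0,-0.03,0],[0,0,-0.02,0],[0,0,-0.01,0],[0,0,0,0]]'; python3 go.py 0.4668 -0.3238 0.27 147
python3 - <<'E'
from h import *
c=capture("scene"); np.savez("s3.npz",**c); cv2.imwrite("pics/p7.png",cv2.resize(c["pixels"][70:250,250:430,::-1],None,fx=3.3,fy=3.3))
E
```

```text
time_s: 15.53
tcp_pos: [0.6418, -0.0142, 0.2341]
ee_rot: [[-0.996, 0.09, -0.004], [0.09, 0.996, -0.001], [0.004, -0.001, -1.0]]
wrist_force: [1.5, 0.1, -0.8]
gripper_width: 0.159
time_s: 15.87
tcp_pos: [0.6435, -0.0139, 0.2969]
ee_rot: [[-0.996, 0.09, 0.004], [0.09, 0.996, 0.0], [-0.004, 0.001, -1.0]]
wrist_force: [0.1, 0.4, -0.1]
gripper_width: 0.157
t 15.87 p [ 0.6435 -0.0139  0.2969] ang 174.86 F [ 0.1  0.4 -0.1] w 0.0136 j6 -18.3
turn 0.4863
now shift x 0.1483 y -0.3245 z 0.0269
after turn shift x -0.0206 y -0.3562 z 0.0269
```

View pics/p7.png

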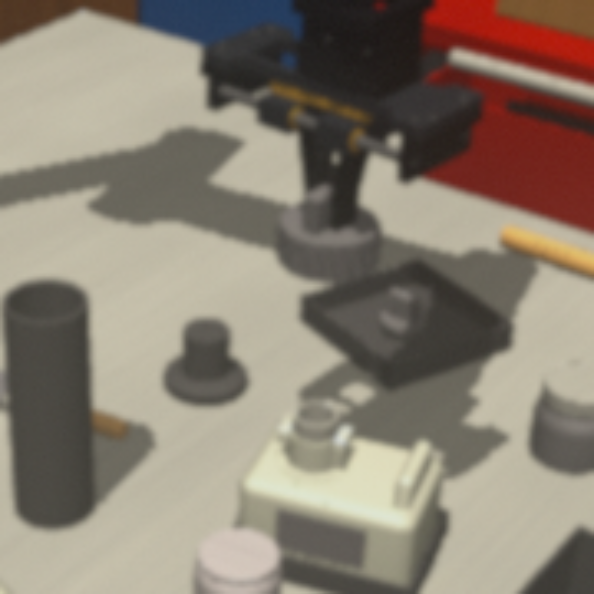

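The cap is off and level in the fingers at (330,240), the bare neck is at (315,430), and the plug is still upright in the tray at (400,310). Next I turn and carry the cap over the full jug.

```bash

python3 -m crank '[[0,0,0,0.12],[0,0,0,0.122],[0,0,0,0.122],[0,0,0,0.122],[0,0,0,0]]'
python3 -m crank '[[-0.001,-0.02,0,0],[-0.002,-0.035,0,0],[-0.002,-0.035,0,0],[-0.002,-0.035,0,0],[-0.002,-0.035,0,0]]'
python3 -m crank '[[-0.002,-0.035,0,0],[-0.002,-0.035,0,0],[-0.002,-0.035,0,0],[-0.002,-0.035,0,0],[-0.002,-0.035,0,0]]'
python3 -m crank '[[-0.001,-0.015,0,0],[-0.0006,-0.006,0,0],[0,0,0,0],[0,0,0,0]]'; python3 go.py 0.4667 -0.3238 0.20 147
```

```text
time_s: 16.33
tcp_pos: [0.6416, -0.0138, 0.2914]
ee_rot: [[-0.838, 0.546, -0.006], [0.546, 0.838, -0.0], [0.005, -0.003, -1.0]]
wrist_force: [0.4, 0.3, -1.0]
gripper_width: 0.16
time_s: 16.75
tcp_pos: [0.5615, -0.1538, 0.2926]
ee_rot: [[-0.841, 0.541, -0.004], [0.541, 0.841, 0.0], [0.003, -0.002, -1.0]]
wrist_force: [-0.5, 0.1, -1.0]
gripper_width: 0.159
time_s: 17.17
tcp_pos: [0.4746, -0.3061, 0.2929]
ee_rot: [[-0.841, 0.541, -0.003], [0.541, 0.841, 0.001], [0.003, -0.0, -1.0]]
wrist_force: [1.5, 0.6, -1.7]
gripper_width: 0.157
time_s: 17.5
tcp_pos: [0.4661, -0.3232, 0.2935]
ee_rot: [[-0.84, 0.543, -0.002], [0.543, 0.84, 0.001], [0.002, 0.0, -1.0]]
wrist_force: [-0.3, 0.2, -1.1]
gripper_width: 0.158
t 17.5 p [ 0.4661 -0.3232  0.2935] ang 147.09 F [-0.3  0.2 -1.1] w 0.0137 j6 -14.5
turn 0.0016
now shift x -0.0008 y -0.0002 z 0.0935
after turn shift x -0.0008 y -0.0002 z 0.0935
```

```bash

python3 -m crank '[[-0.0007,0,0.02,0.0016],[0,0,0.02,0],[0,0,0.02,0],[0,0,0.01,0],[0,0,0.01,0]]'
python3 -m crank '[[0,0,0.004,0],[0,0,0,0],[0,0,0,0]]'; python3 go.py 0.4667 -0.3238 0.162 147
python3 - <<'E'
from h import *
c=capture("scene"); np.savez("s4.npz",**c); cv2.imwrite("pics/p8.png",cv2.resize(c["pixels"][150:300,140:290,::-1],None,fx=4,fy=4))
Q=cloud(c); r=np.hypot(Q[...,0]-.4667,Q[...,1]+.3238)
for a,b in((.160,.182),(.207,.225)):
    m=(r<.045)&(Q[...,2]>a)&(Q[...,2]<b); q=Q[m]; print(len(q),q.mean(0),np.histogram(q[:,2],8)) if len(q) else 0
E
```

```text
time_s: 17.92
tcp_pos: [0.4672, -0.323, 0.2134]
ee_rot: [[-0.839, 0.544, -0.001], [0.544, 0.839, 0.0], [0.001, -0.0, -1.0]]
wrist_force: [0.4, -0.5, -0.8]
gripper_width: 0.161
time_s: 18.17
tcp_pos: [0.4675, -0.3241, 0.2113]
ee_rot: [[-0.839, 0.545, 0.001], [0.545, 0.839, -0.001], [-0.001, -0.0, -1.0]]
wrist_force: [-0.0, 0.2, -1.2]
gripper_width: 0.156
t 18.17 p [ 0.4675 -0.3241  0.2113] ang 146.98 F [-0.   0.2 -1.2] w 0.0136 j6 -14.6
turn -0.0003
now shift x 0.0008 y -0.0002 z 0.0493
after turn shift x 0.0008 y -0.0002 z 0.0493
14 [ 0.49168049 -0.33920339  0.18061086] (array([1, 0, 2, 3, 1, 2, 1, 4]), array([0.17852341, 0.17893879, 0.17935416, 0.17976953, 0.1801849 ,
       0.18060027, 0.18101564, 0.18143102, 0.18184639]))
398 [ 0.47953051 -0.33292019  0.21254946] (array([ 77, 161,  58,  20,  23,  14,  25,  20]), array([0.20700663, 0.20924706, 0.21148749, 0.21372792, 0.21596835,
       0.21820878, 0.22044922, 0.22268965, 0.22493008]))
```

View pics/p8.png

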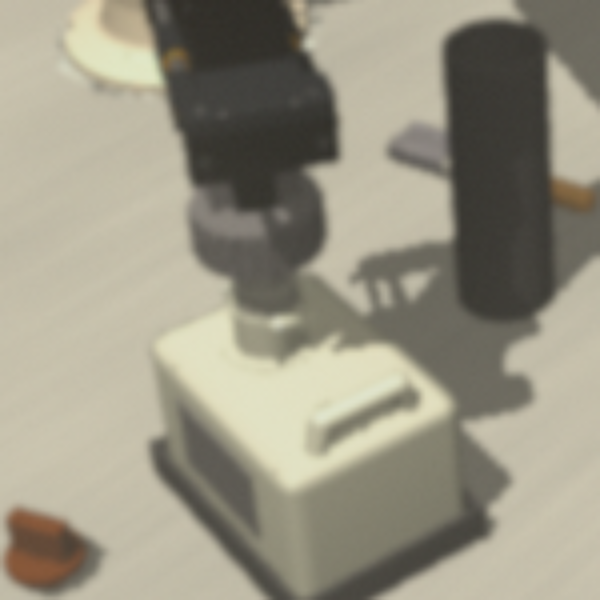

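The cap hangs level above the sleeve at (260,240), with the neck at (268,330). I check the lateral fit by fitting circles to the skirt and sleeve in the same camera.

```bash

python3 - <<'E'
from h import *
from scipy.optimize import least_squares
def fit(f,cx,cy,z0,z1,rad,name):
    c=dict(np.load(f)); Q=cloud(c); r=np.hypot(Q[...,0]-cx,Q[...,1]-cy)
    q=Q[(r<rad*1.3)&(r>rad*.7)&(Q[...,2]>z0)&(Q[...,2]<z1)]
    s=least_squares(lambda p:np.hypot(q[:,0]-p[0],q[:,1]-p[1])-rad,[cx,cy],loss="soft_l1",f_scale=.001)
    print(name,len(q),s.x.round(4),"rms",np.sqrt((s.fun**2).mean()).round(4))
fit("s4.npz",.467,-.324,.186,.205,.036,"cap held")
fit("s3.npz",.467,-.324,.142,.152,.018,"full sleeve")
fit("s3.npz",.467,-.324,.113,.136,.021,"full neck")
fit("s3.npz",.643,-.014,.117,.127,.018,"empty sleeve")
fit("s3.npz",.643,-.014,.268,.294,.036,"cap held s3 (tcp .6435,-.0139)")
fit("scene0.npz",.643,-.014,.104,.127,.036,"cap on empty0")
E
```

```text
cap held 234 [ 0.4681 -0.3243] rms 0.0014
full sleeve 99 [ 0.4676 -0.3251] rms 0.0022
full neck 140 [ 0.4685 -0.3237] rms 0.0025
empty sleeve 80 [ 0.644  -0.0145] rms 0.0021
cap held s3 (tcp .6435,-.0139) 315 [ 0.6438 -0.0142] rms 0.0017
cap on empty0 211 [ 0.6432 -0.0134] rms 0.0016
```

The fits agree within 1 mm. I lower the cap onto the sleeve.

```bash

python3 -m crank '[[0.0003,0,0.01,0],[0,0,0.01,0],[0,0,0.01,0],[0,0,0.006,0],[0,0,0.004,0]]'
python3 -m crank '[[0,0,0.003,0],[0,0,0.003,0],[0,0,0,0],[0,0,0,0]]'; python3 go.py 0.4671 -0.324 0.156 147
```

```text
time_s: 18.63
tcp_pos: [0.4658, -0.3236, 0.169]
ee_rot: [[-0.838, 0.546, -0.002], [0.546, 0.838, 0.001], [0.003, -0.0, -1.0]]
wrist_force: [0.7, 0.8, -1.8]
gripper_width: 0.158
time_s: 18.97
tcp_pos: [0.4667, -0.3239, 0.1648]
ee_rot: [[-0.838, 0.546, 0.0], [0.546, 0.838, -0.0], [-0.0, -0.0, -1.0]]
wrist_force: [0.2, -0.0, -0.9]
gripper_width: 0.159
t 18.97 p [ 0.4667 -0.3239  0.1648] ang 146.94 F [ 0.2 -0.  -0.9] w 0.0138 j6 -14.6
turn -0.0011
now shift x -0.0003 y 0.0001 z 0.0088
after turn shift x -0.0003 y 0.0001 z 0.0088
```

```bash

python3 -m crank '[[0,0,0.004,0],[0,0,0.004,0],[0,0,0.004,0],[0,0,0,0],[0,0,0,0]]'; python3 go.py 0.4671 -0.324 0.1481 77
```

```text
time_s: 19.38
tcp_pos: [0.4673, -0.3243, 0.1544]
ee_rot: [[-0.839, 0.545, 0.002], [0.545, 0.839, -0.002], [-0.003, -0.0, -1.0]]
wrist_force: [-0.4, 1.3, 8.0]
gripper_width: 0.158
t 19.38 p [ 0.4673 -0.3243  0.1544] ang 146.99 F [-0.4  1.3  8. ] w 0.0138 j6 -14.6
turn 1.2215
now shift x 0.0003 y 0.0001 z 0.0063
after turn shift x 0.0002 y -0.0003 z 0.0063
```

```bash

python3 -m crank '[[0,0,0.003,0],[0,0,0.003,0],[0,0,0.0015,0],[0,0,0,0],[0,0,0,0]]'; python3 go.py 0.4671 -0.324 0.1481 77
python3 - <<'E'
from h import *
c=capture("scene"); np.savez("s5.npz",**c)
Q=cloud(c); r=np.hypot(Q[...,0]-.4672,Q[...,1]+.324); m=(r>.02)&(r<.033)&(Q[...,2]>.13)&(Q[...,2]<.165); print(np.histogram(Q[m][:,2],np.arange(.13,.166,.002)))
E
```

```text
time_s: 19.8
tcp_pos: [0.4674, -0.3244, 0.1481]
ee_rot: [[-0.839, 0.545, 0.002], [0.545, 0.839, -0.002], [-0.003, -0.001, -1.0]]
wrist_force: [-2.6, 2.7, 12.5]
gripper_width: 0.154
t 19.8 p [ 0.4674 -0.3244  0.1481] ang 147.01 F [-2.6  2.7 12.5] w 0.0134 j6 -14.6
turn 1.2219
now shift x 0.0004 y 0.0001 z 0.0000
after turn shift x 0.0003 y -0.0004 z 0.0000
(array([ 1,  0,  0,  0,  0,  1,  0, 23, 75, 44,  5,  7,  3,  2,  6,  0,  1]), array([0.13 , 0.132, 0.134, 0.136, 0.138, 0.14 , 0.142, 0.144, 0.146,
       0.148, 0.15 , 0.152, 0.154, 0.156, 0.158, 0.16 , 0.162, 0.164]))
```

The cap top reads about 0.147, roughly 8.5 mm below the locked height, and the force matches. I turn it clockwise.

```bash

python3 -m crank '[[0,0,0,0.08],[0,0,0,0.1],[0,0,0,0.1],[0,0,0,0.1],[0,0,0,0.1]]'; python3 go.py 0.4671 -0.324 0.1481 77
python3 -m crank '[[0,0,0,0.1],[0,0,0,0.1],[0,0,0,0.1],[0,0,0,0.1],[0,0,0,0]]'; python3 go.py 0.4671 -0.324 0.1481 77
```

```text
time_s: 20.27
tcp_pos: [0.467, -0.3245, 0.1482]
ee_rot: [[-0.488, 0.873, 0.002], [0.873, 0.488, -0.002], [-0.003, 0.0, -1.0]]
wrist_force: [-3.9, 1.5, 12.8]
gripper_width: 0.159
t 20.27 p [ 0.467  -0.3245  0.1482] ang 119.22 F [-3.9  1.5 12.8] w 0.0139 j6 -42.4
turn 0.7369
now shift x 0.0004 y 0.0004 z 0.0001
after turn shift x 0.0005 y -0.0000 z 0.0001
time_s: 20.68
tcp_pos: [0.4666, -0.3246, 0.1481]
ee_rot: [[-0.111, 0.994, 0.001], [0.994, 0.111, -0.002], [-0.002, 0.001, -1.0]]
wrist_force: [-4.0, 2.0, 12.7]
gripper_width: 0.16
t 20.68 p [ 0.4666 -0.3246  0.1481] ang 96.38 F [-4.   2.  12.7] w 0.0139 j6 -65.3
turn 0.3383
now shift x 0.0005 y 0.0006 z 0.0000
after turn shift x 0.0007 y 0.0004 z 0.0000
```

```bash

python3 -m crank '[[0,0,0,0.1],[0,0,0,0.1],[0,0,0,0.08],[0,0,0,0.05],[0,0,0,0]]'; python3 go.py 0.4671 -0.324 0.1566 77; python3 -c "
from station import sense;print(sense()['moment'])"
```

```text
time_s: 21.1
tcp_pos: [0.4663, -0.3245, 0.148]
ee_rot: [[0.215, 0.977, 0.0], [0.977, -0.215, -0.002], [-0.002, 0.001, -1.0]]
wrist_force: [-5.6, 3.2, 12.5]
gripper_width: 0.158
t 21.1 p [ 0.4663 -0.3245  0.148 ] ang 77.57 F [-5.6  3.2 12.5] w 0.0137 j6 -84.1
turn 0.0099
now shift x 0.0006 y 0.0007 z -0.0086
after turn shift x 0.0007 y 0.0007 z -0.0086
[ 0.69248754  1.38098709 -0.04022298]
```

```bash

python3 -m crank '[[0,0,0,0.02],[0,0,0,0]]'; python3 -c "
from station import sense;print(sense()['moment'])"; python3 -m crank '[[0,0,-0.003,0],[0,0,-0.003,0],[0,0,-0.002,0],[0,0,0,0],[0,0,0,0]]'; python3 go.py 0.4671 -0.324 0.1566 77
```

```text
time_s: 21.27
tcp_pos: [0.4663, -0.3245, 0.148]
ee_rot: [[0.234, 0.972, 0.0], [0.972, -0.234, -0.002], [-0.002, 0.001, -1.0]]
wrist_force: [-4.5, 2.7, 11.6]
gripper_width: 0.158
[0.68022908 1.37831388 0.02913497]
time_s: 21.68
tcp_pos: [0.4662, -0.3244, 0.1549]
ee_rot: [[0.234, 0.972, -0.0], [0.972, -0.234, -0.002], [-0.001, 0.0, -1.0]]
wrist_force: [-2.9, 0.5, 6.4]
gripper_width: 0.162
t 21.68 p [ 0.4662 -0.3244  0.1549] ang 76.5 F [-2.9  0.5  6.4] w 0.0141 j6 -85.1
turn -0.0088
now shift x 0.0006 y 0.0008 z -0.0017
after turn shift x 0.0006 y 0.0008 z -0.0017
```

Now I rise gently to test the lock. If it is locked, the teeth should take the spring load and then resist further lift.

```bash

python3 -m crank '[[0,0,-0.001,0],[0,0,-0.001,0],[0,0,0,0]]'; python3 -m crank '[[0,0,-0.001,0],[0,0,-0.0005,0],[0,0,0,0]]'; python3 go.py 0.4671 -0.324 0.1566 77
```

```text
time_s: 21.93
tcp_pos: [0.4662, -0.3244, 0.1564]
ee_rot: [[0.234, 0.972, -0.0], [0.972, -0.234, -0.001], [-0.001, 0.0, -1.0]]
wrist_force: [-2.7, -0.8, 5.5]
gripper_width: 0.156
time_s: 22.18
tcp_pos: [0.4661, -0.3243, 0.1566]
ee_rot: [[0.234, 0.972, -0.001], [0.972, -0.234, -0.001], [-0.001, -0.001, -1.0]]
wrist_force: [-3.3, -2.4, 2.4]
gripper_width: 0.158
t 22.18 p [ 0.4661 -0.3243  0.1566] ang 76.46 F [-3.3 -2.4  2.4] w 0.0137 j6 -85.1
turn -0.0094
now shift x 0.0005 y 0.0009 z -0.0000
after turn shift x 0.0005 y 0.0009 z -0.0000
```

```bash

python3 -m crank '[[0,0,-0.001,0],[0,0,0,0],[0,0,0,0]]'; python3 -m crank '[[0,0,0,0],[0,0,0,0],[0,0,0,0],[0,0,0,0],[0,0,0,0]]' 0.05; python3 -m crank '[[0,0,0,0],[0,0,0,0],[0,0,-0.01,0],[0,0,-0.02,0],[0,0,-0.03,0]]'; python3 -m crank '[[0,0,-0.03,0],[0,0,-0.03,0],[0,0,-0.03,0],[0,0,-0.02,0],[0,0,0,0]]';
python3 - <<'E'
from h import *
c=capture("scene"); np.savez("s6.npz",**c); cv2.imwrite("pics/p9.png",cv2.resize(c["pixels"][150:300,140:290,::-1],None,fx=4,fy=4))
E
```

```text
time_s: 22.43
tcp_pos: [0.4661, -0.3242, 0.1567]
ee_rot: [[0.234, 0.972, -0.001], [0.972, -0.234, 0.0], [-0.0, -0.001, -1.0]]
wrist_force: [-1.8, -5.0, -4.9]
gripper_width: 0.158
time_s: 22.85
tcp_pos: [0.467, -0.3236, 0.1579]
ee_rot: [[0.234, 0.972, 0.001], [0.972, -0.234, 0.0], [0.0, 0.001, -1.0]]
wrist_force: [1.4, -0.2, 0.2]
gripper_width: 0.447
time_s: 23.27
tcp_pos: [0.4652, -0.3231, 0.2164]
ee_rot: [[0.234, 0.972, -0.005], [0.972, -0.234, 0.003], [0.001, -0.006, -1.0]]
wrist_force: [0.7, 0.5, 0.3]
gripper_width: 0.575
time_s: 23.68
tcp_pos: [0.4682, -0.3252, 0.3344]
ee_rot: [[0.234, 0.972, 0.01], [0.972, -0.234, -0.006], [-0.003, 0.011, -1.0]]
wrist_force: [-0.4, 0.3, 1.0]
gripper_width: 0.574
```

View pics/p9.png

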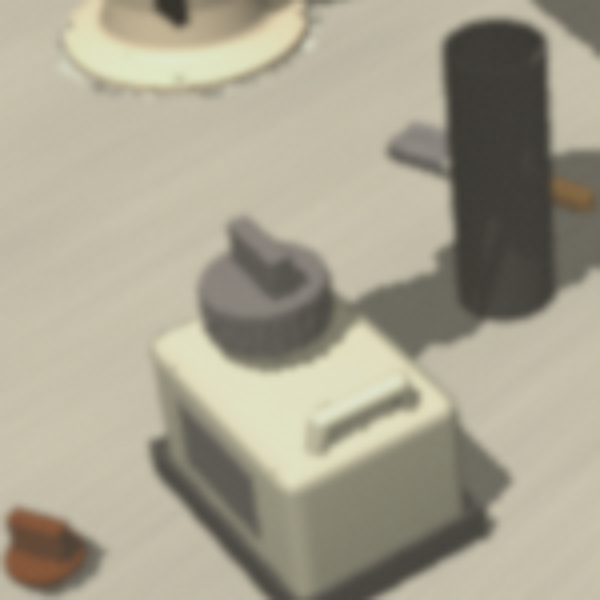

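The cap sits level at (265,290) with its bar along the jug's long side. Lifting against it gave -4.9 N with no rise, so the teeth hold. I move the arm aside for a top check.

```bash

python3 -m crank '[[-0.03,0,0,0],[-0.036,0,0,0],[-0.036,0,0,0],[-0.036,0,0,0],[-0.036,0,0,0]]'; python3 -m crank '[[-0.036,0,0,0],[-0.036,0,0,0],[-0.03,0,0,0],[0,0,0,0],[0,0,0,0]]'
python3 - <<'E'
from h import *
c=capture("top"); cv2.imwrite("pics/t9.png",c["pixels"][:,:,::-1])
Q=cloud(c)
def rep(n,u0,u1,v0,v1,z0,z1):
    q=Q[v0:v1,u0:u1].reshape(-1,3); q=q[(q[:,2]>z0)&(q[:,2]<z1)]
    print(n,len(q),"medz",np.median(q[:,2]).round(4),cv2.minAreaRect((q[:,:2]*1000).astype(np.float32))) if len(q)>4 else print(n,len(q))
rep("cap bar",400,460,200,265,.175,.195);rep("cap top",400,460,200,265,.148,.165)
rep("plug",155,200,185,230,.042,.06);rep("tray",130,225,160,250,.02,.035)
for n,b in dict(spray=(375,415,100,150),jar=(190,228,105,145),pipe=(315,355,220,262),flange=(228,268,225,262),brush=(280,312,240,315)).items(): rep(n,*b,.012,.3)
print(sense()["time_s"],sense()["joint_velocities"].round(1))
E
```

```text
time_s: 24.15
tcp_pos: [0.425, -0.494, 0.3267]
ee_rot: [[0.234, 0.972, -0.001], [0.972, -0.234, 0.002], [0.001, -0.002, -1.0]]
wrist_force: [1.6, -0.2, 0.9]
gripper_width: 0.575
time_s: 24.57
tcp_pos: [0.4008, -0.5932, 0.3248]
ee_rot: [[0.237, 0.972, -0.003], [0.972, -0.237, 0.003], [0.003, -0.003, -1.0]]
wrist_force: [0.7, 1.0, -0.1]
gripper_width: 0.575
cap bar 151 medz 0.1833 ((467.2313232421875, -324.35980224609375), (14.675200462341309, 49.13228225708008), 74.24449157714844)
cap top 609 medz 0.1556 ((467.2323303222656, -324.8981018066406), (71.0223617553711, 74.22371673583984), 61.25069808959961)
plug 69 medz 0.0475 ((536.7586669921875, 311.4636535644531), (12.67262077331543, 34.62974548339844), 85.13077545166016)
tray 527 medz 0.0279 ((536.875244140625, 316.0133056640625), (152.98268127441406, 149.84521484375), 68.7403335571289)
spray 917 medz 0.1652 ((771.1251220703125, -264.20465087890625), (55.5664176940918, 142.68646240234375), 61.63513946533203)
jar 703 medz 0.0736 ((753.5528564453125, 231.91519165039062), (66.9635009765625, 66.65510559082031), 7.157626152038574)
pipe 368 medz 0.198 ((447.7678527832031, -104.92107391357422), (65.80394744873047, 66.17645263671875), 45.47761535644531)
flange 622 medz 0.0174 ((436.16314697265625, 121.78565979003906), (75.4688491821289, 76.51237487792969), 14.2312593460083)
brush 744 medz 0.0188 ((350.4276123046875, -7.465923309326172), (168.5137481689453, 41.88621139526367), 9.54506778717041)
24.6167 [ 1.5 -1.8 -0.3  0.3 -0.   0. ]
```

View pics/t9.png

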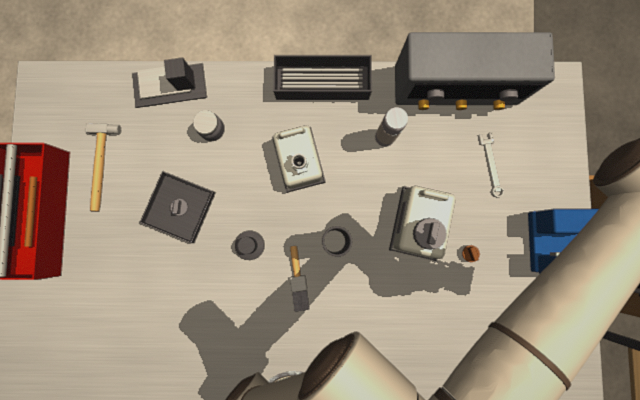

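All of it checks out in the top view: the cap is at (430,234) on the full jug, the plug is at (178,207) in the tray, and the bystanders are unmoved.

```bash
python3 -m crank '[[0,0,0,0],[0,0,0,0]]'; python3 -c "
from station import finish_job; print(finish_job())"
```

```text
time_s: 24.78
tcp_pos: [0.4025, -0.5911, 0.3281]
ee_rot: [[0.233, 0.973, 0.0], [0.973, -0.233, -0.0], [-0.0, 0.0, -1.0]]
wrist_force: [-0.1, 0.3, -0.4]
gripper_width: 0.573
the job is handed in; nothing more can be done
None
```

The job is done and handed in at 24.8 s of the 62 s allowed; the hand-in reports no verdict.

- **Plug:** I lifted it out of the full jug's neck and stood it upright in the tray. Its bar ended about 5 mm from the tray's centre.
- **Taking the cap off:** I pressed it about 8.5 mm, turned it 70° counter-clockwise while pressed, and lifted it clear of the empty jug. Press force stayed around 13 N.
- **Locking the cap:** I set it on the full jug, pressed it about 8.5 mm, and turned it 70° clockwise. It sprang up to locked height, and a light upward tug read about 5 N with no rise.

In the last top view:

- **Cap height:** the bar's centre is about 59 mm above the shoulder.
- **Cap position:** the cap is within about 1 mm of the neck axis.
- **Cap angle:** the image put the bar about 3° from the jug's long side, while the gripper read under 1°. Both are within the allowed 0.17 rad (9.7°).
- **Bystanders:** all five stayed within about 1 mm of their starting positions.

No check failed.

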